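Check the swing of a kitchen balance

TASK

Check that the kitchen balance swings freely to both sides: with the fingertips press the round pad on the left front corner of its plate gently down until the pointer stands at the left marker, without driving it well past, keep it there for about a second, then let go completely so that the pointer returns to its zero line. Then do the same with the right pad and the right marker, and finish with the pointer back at zero. Only press: do not lift or shift the balance, and leave its markers and the tin, bottle and mug round it where they are.

Things in the scene. Friction and masses are not known exactly. Their poses are not given: they have to be found in the camera images.
- balance: White kitchen balance, 2-3 kg, loose on the worktop; base 165 x 170 mm. Origin under the plate's middle at worktop level; own x points away from the robot (at yaw 0) to the dial, y left, z up. Above it lies a level steel plate, x -45 to +45 mm, y -118 to +118 mm, top 86 mm above the worktop. It tilts like a seesaw about an axis along own x through y = 0, z = 75 mm, held level by a spring.
- rocker (a joint): Tilt of the plate about the balance's own x axis, rad: 0 level, positive = right side down (pointer leans right), negative = left side down (pointer leans left); stops at +-0.42. Spring 1.6 N m/rad with damping: holding a pad at 0.3 rad takes about 5 N; let go, it returns to 0 by itself.
- pad_left: Round black rubber pad, 36 mm across and 4 mm thick, on the plate's left front corner. Origin at the centre of its upper face; with the plate level 24 mm in front of the balance's origin, 95 mm left of it and 90 mm above the worktop (15 mm above the tilt axis). It tilts with the plate; its z axis is normal to the plate.
- pad_right: The same pad on the right front corner: 24 mm in front of the balance's origin, 95 mm to the right of it, upper face 90 mm above the worktop.
- pointer_tip (a point): Upper tip of the thin dark upright needle fixed to the plate: 112 mm above the tilt axis, 70 mm behind the balance's origin. It leans to the side that is pressed by the plate's angle: 1 mm down at a pad moves the tip about 1.2 mm sideways.
- zero_mark (a point): Point in front of the dial's middle line (the longest, thickest line) where the pointer tip stands when the plate is level. The dial is a white upright panel, 132 mm wide, 105 to 219 mm above the worktop, at balance x = 78 to 84 mm, facing the robot.
- mark_left_point (a point): Where the pointer tip must come on the left: just below the point of the left marker, a dark clip 10 mm wide and 16 mm high set at a random place along the left half of the dial's arc, on the same 112 mm radius as the tip. Its y axis points outwards to the left along the arc (turned with the marker).
- mark_right_point (a point): The same for the right marker, on the right half of the dial. Its y axis points left, back towards the middle.
- mark_left (a joint): Angle of the left marker from the zero line about the tilt axis, rad, positive to the left; set between 0.15 and 0.30. The rocker must reach minus this value.
- mark_right (a joint): Angle of the right marker from the zero line, rad, positive to the right; set between 0.15 and 0.30. The rocker must reach this value.
- pill_bottle: Small white bottle, 36 mm across, 65 mm high, origin under its centre; stands in front of the balance. Leave alone.
- tin: Low red food tin, 75 mm across, 58 mm high, origin under its centre; stands to the right of the balance. Leave alone.
- mug: Blue-grey mug, 82 x 117 x 91 mm with handle, origin under its middle; stands to the left of the balance on the cooktop, 3 mm above the worktop. Leave alone.

How it is judged:
By the outcome, as a careful person would: the job done as asked, in the order asked, and still so for the second after the job is handed in, with the robot touching nothing.
It also fails if it takes over 51 s, if anything falls off the work surface, if the arm or the gripper's body presses on something with over 40 N, if the wrist force passes 120 N, or if a joint passes its speed limit or range.

ROBOT

A 7-joint arm with a two-finger parallel gripper is mounted at the origin on a cart in front of the work surface, level with it; the furniture and walls round the work are solid. World frame = base frame: x ahead of the robot, y to its left, z up, the work surface at z = 0. Lengths are in m, angles in degrees, forces in N, time in s.
With the tool pointing down it reaches from about 0.425 to 0.875 m from the base axis. Payload 4.7 kg.
Tool frame: the origin (TCP) lies at the centre of the arm's flange, where the gripper is bolted on; the fingertips stand 182 mm ahead of it and the grasp point (between the pads) lies 164 mm ahead of it (robot.grip_depth is the distance from the TCP to the grasp point, in m); z points along the fingers, y is the line along which they close (so a half turn about z gives the same grasp; the last joint's range is limited). The gripper opens to 87 mm and grips with 3 to 60 N. Pads are 19 mm wide; open, the fingers measure 117 mm over their backs; the gripper's body (75 mm by 190 mm) begins 51 mm behind the grasp point.
Start: joints at [-63.363, 18.392, -4.016, 83.108, 1.295, 78.541, -3.26], TCP at [0.283, 0.585, 0.405] pointing down, gripper open.
Joint ranges: [-163.93, 163.93], [-17.29, 119.83], [-79.2, 71.16], [3.27, 140.29], [-89.18, 269.18], [5.43, 117.66], [-154.24, 154.24]. Speed limits (degrees/s): [147.25, 147.25, 180, 180, 180, 180, 180].

INTERFACE

Orientations are given as [roll, pitch, yaw] about the fixed x, y, z axes, in that order (R = Rz(yaw) Ry(pitch) Rx(roll)).
In Python, from cell import robot, optics gives the robot as it stands (robot), with the cameras (optics).
- The arm moves only by the shell command python3 steer.py 'ROWS'. ROWS is 1 to 5 rows, parted by semicolons, with the numbers parted by spaces; each row has 5 numbers: dx, dy, dz in a scale on which 1.0 is 1000 mm, then a turn about the tool's z in shares of 90 degrees (1.0 is 90 degrees), then the finger opening in m; each row shifts and turns the commanded pose from where the row before left it, along the tool's axes as they then stand; what a row does not reach is not made up. A row lasts 1/12 s, in which the tool goes at most 0.0417 m and 7.16 degrees, less where a joint would pass 70% of its speed; a pose out of reach is approached as far as the arm can. The fingers move at their own pace and stop on an object; the grip force is fixed at half the most. Time passes only in rows, so rows that do not move let the fingers close. It prints the time, the measured TCP pose, the force, the opening and the grip force at its end. No shift or turn number may pass 1 either way. Input that does not fit is refused with a message, and nothing moves.
- robot.get_obs(): the state, without advancing time (a new reading comes with each control period).
- optics.camera(name): name is "side" or "top"; returns the picture (480x640x3 uint8, red, green, blue); there is no depth.
- optics.calibration(name): a dict with "intrinsics" (3x3 intrinsics, pixels), "world_from_camera" (4x4, takes a point from camera to world coordinates). Camera axes: x right, y down, z forward; pixel columns grow to the right and rows downward; lengths in m; the calibration is good to about 2 mm. A picture is of the moment at which its call begins. calibration takes no time and is no camera call.
- robot.job_done(): hands the job in; it is judged then, once.
The state is a dict: "time_s": time; "joints": joint angles; "qvel": joint speeds; "effort": joint torques, N m; "eef_pos": TCP position; "orientation": TCP orientation; "force": force on the tool from outside, world axes, zero at the start; "moment": the same for the moment, N m; "finger_gap": finger opening in m; "grasp_force": force on a finger pad.
Only numpy, scipy, OpenCV 4.12 (cv2) and the standard library are available. Lean on these libraries where they do the work, as an engineer would, in place of code of your own. Each camera call takes 0.05 s, during which the arm holds its last target. There are 200 camera calls.

## Working session

There is one attempt and no reset: what is moved stays moved. The work goes in short steps, Python scripts to look and compute and a shell command to move; the robot and the scene stay as the last step left them, time stands still between calls to the robot, and variables do not carry over. Pictures are saved under pics/ and viewed, at most 10 in all, crops included, and the job is handed in when it is done.

```bash
ls; mkdir -p pics
python3 - <<'E'
from cell import robot, optics
import cv2,numpy as np
o=robot.get_obs();print(o['time_s'],o['eef_pos'],o['orientation'],o['finger_gap'])
for n in('side','top'):
    im=optics.camera(n);cv2.imwrite(f'pics/{n}0.png',im[:,:,::-1]);c=optics.calibration(n);print(n,c['intrinsics'],np.round(c['world_from_camera'],4))
E
```

```text
cell.py
pics
steer.py
0.0 [0.28313459 0.58486794 0.40363985] [-1.79887811e+02  6.82442238e-03  1.54173190e+02] 0.08684511870816518
side [[550.15311228   0.         318.40489936]
 [  0.         550.15311228 245.87557468]
 [  0.           0.           1.        ]] [[-0.9796 -0.0934  0.1779  0.2684]
 [-0.1992  0.3369 -0.9202  1.1296]
 [ 0.0261 -0.9369 -0.3486  0.5878]
 [ 0.      0.      0.      1.    ]]
top [[477.14030453   0.         314.65966793]
 [  0.         477.14030453 242.13950351]
 [  0.           0.           1.        ]] [[-0.0253 -0.9833  0.1803  0.3175]
 [-0.9995  0.0278  0.0113 -0.0576]
 [-0.0161 -0.1799 -0.9835  1.2114]
 [ 0.      0.      0.      1.    ]]
```

View pics/side0.png

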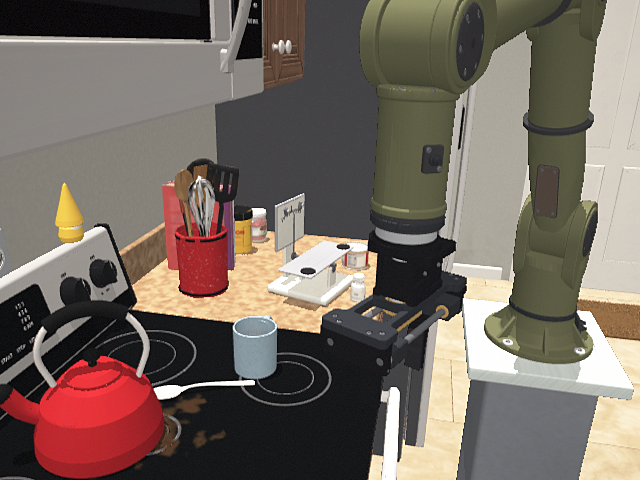

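View pics/top0.png

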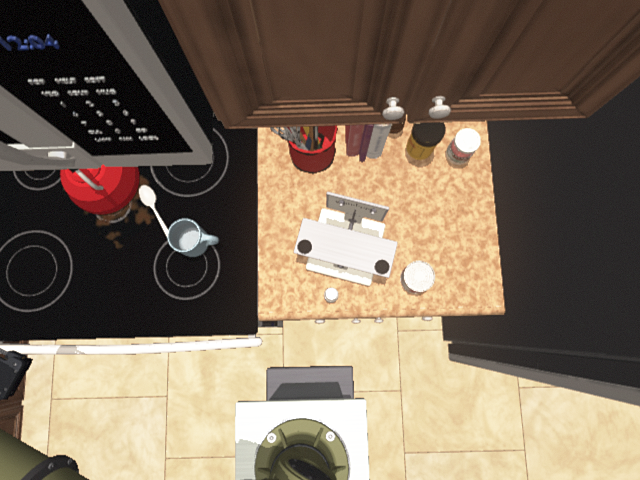

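The side view shows the balance near (310,260), with pads at (307,271) and (343,246) and the dial at (289,222). The top view shows pads at (304,246) and (382,267), dial (357,207), bottle (331,296), tin (418,277) and mug (187,237). I'll zoom in next.

```bash
cat > h.py <<'E'
import cv2,numpy as np
from cell import robot, optics
def ray(n,p):
    c=optics.calibration(n);K=c['intrinsics'];T=c['world_from_camera']
    d=T[:3,:3]@np.linalg.solve(K,[p[0],p[1],1.]);return T[:3,3],d/np.linalg.norm(d)
def plane(n,p,z):
    o,d=ray(n,p);return o+d*(z-o[2])/d[2]
def tri(a,b):
    (o1,d1),(o2,d2)=ray('side',a),ray('top',b)
    s=np.linalg.lstsq(np.c_[d1,-d2],o2-o1,rcond=None)[0];p,q=o1+s[0]*d1,o2+s[1]*d2
    return (p+q)/2,np.linalg.norm(p-q)
def proj(n,P):
    c=optics.calibration(n);T=np.linalg.inv(c['world_from_camera']);v=c['intrinsics']@(T[:3,:3]@P+T[:3,3]);return v[:2]/v[2]
E
python3 - <<'E'
from h import *
s=cv2.imread('pics/side0.png');t=cv2.imread('pics/top0.png')
a=cv2.resize(s[190:310,260:380],None,fx=5,fy=5,interpolation=cv2.INTER_CUBIC)
b=cv2.resize(t[185:305,290:440],None,fx=5,fy=5,interpolation=cv2.INTER_CUBIC)
cv2.imwrite('pics/sc.png',a);cv2.imwrite('pics/tc.png',b)
def blobs(im,x0,y0,x1,y1):
    m=(im[y0:y1,x0:x1].max(2)<60).astype(np.uint8);n,_,st,ce=cv2.connectedComponentsWithStats(m)
    return [(np.round(ce[i]+[x0,y0],1),st[i,2:]) for i in range(1,n) if st[i,4]>12]
print(blobs(s,270,195,365,300));print(blobs(t,292,190,400,290))
E
```

```text
[(array([289. , 197.9]), array([15,  7, 15], dtype=int32)), (array([304., 225.]), array([ 1, 17, 17], dtype=int32)), (array([342.6, 246.5]), array([12,  4, 43], dtype=int32)), (array([307.4, 271. ]), array([14,  5, 63], dtype=int32))]
[]
```

View pics/sc.png

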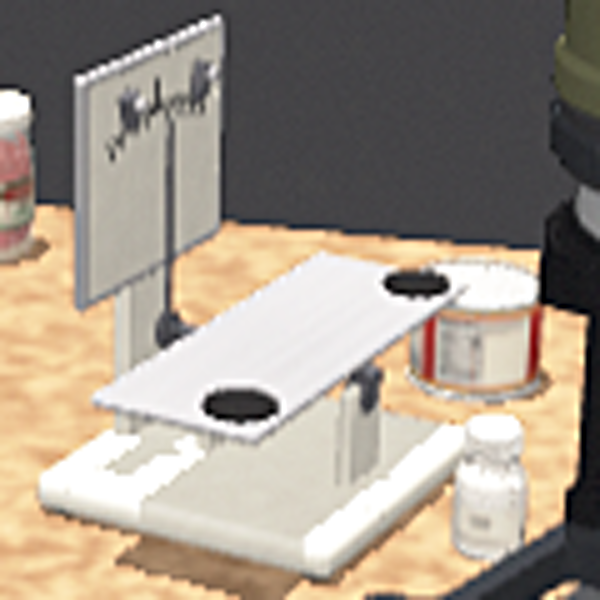

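View pics/tc.png

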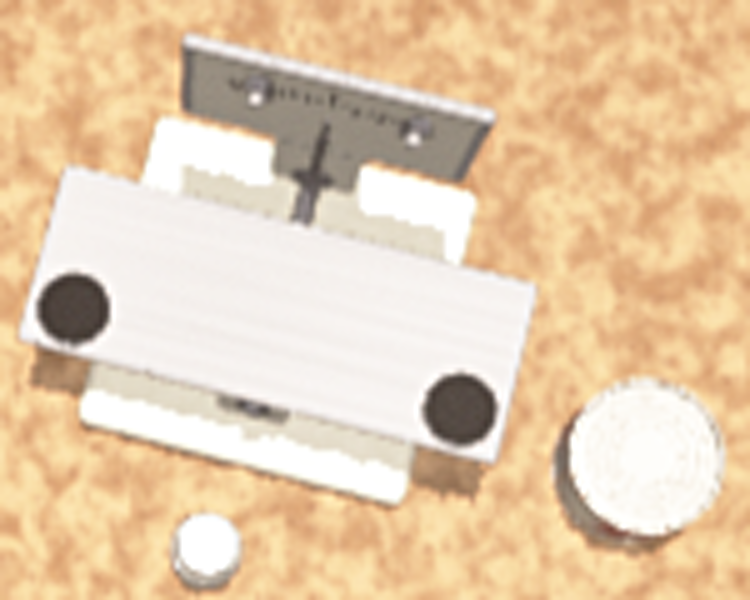

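The crops show the markers on the dial: side crop (127,102) left and (202,78) right, top crop (255,92) and (414,130). The pointer is at the zero line and both pads are clear. Next I'll measure.

Run:
```python
from h import *
s=cv2.imread('pics/side0.png');t=cv2.imread('pics/top0.png')
def dark(im,c,r,thr):
    x,y=c;w=im[y-r:y+r+1,x-r:x+r+1].astype(float).max(2);k=np.clip(thr-w,0,None);yy,xx=np.mgrid[y-r:y+r+1,x-r:x+r+1]
    return np.array([(k*xx).sum()/k.sum(),(k*yy).sum()/k.sum()])
pt=[dark(t,(305,246),9,110),dark(t,(382,267),9,110)];ps=[dark(s,(307,271),9,90),dark(s,(343,246),9,90)]
P=[tri(a,b) for a,b in zip(ps,pt)];print(P)
L,R=[plane('top',p,.09) for p in pt];print(L,R,np.linalg.norm(L-R))
e=(L-R)[:2];yaw=np.arctan2(-e[0],e[1]);ex=np.array([np.cos(yaw),np.sin(yaw)]);ey=np.array([-ex[1],ex[0]])
O=(L+R)[:2]/2+.024*ex;print('yaw',np.degrees(yaw),'O',O)
def bal(n,p,x):
    o,d=ray(n,p);k=(x-(o[:2]-O)@ex)/(d[:2]@ex);q=o+k*d;return (q[:2]-O)@ey,q[2]
for n,p in [('top',(255,92)),('top',(414,130)),('side',(127,102)),('side',(202,78)),('top',(325,127)),('side',(167,115))]:
    off=(290,185) if n=='top' else (260,190)
    px=[(p[i]+.5)/5-.5+off[i] for i in(0,1)];y,z=bal(n,px,.070 if p[0] in(325,167) else .075);print(n,p,np.round([y*1e3,z*1e3,np.hypot(y,z-.075)*1e3],1),np.arctan2(y,z-.075))
# predicted top pixels (crop coords) for marker centres/zero mark
def W(x,y,z): return np.r_[O+x*ex+y*ey,z]
for n,off in(('top',(290,185)),('side',(260,190))):
  for a in(-.3,-.2,0,.2,.3):
    for r in (.112,.12): print(n,a,r,np.round((proj(n,W(.07 if r==.112 else .076,r*np.sin(a),.075+r*np.cos(a)))-off)*5+2,1),end=' ')
  print()
```

```text
[(array([ 0.5146257 , -0.01936805,  0.08786705]), np.float64(0.0006009842175836555)), (array([ 0.4600411 , -0.20122115,  0.09245224]), np.float64(0.0001341502227655152))]
[ 0.51394979 -0.01948236  0.09      ] [ 0.46042079 -0.20153007  0.09      ] 0.18975438216646456
yaw -16.385356180310012 O [ 0.51021056 -0.11727653]
top (255, 92) [ 34.3 186.8 116.9] 0.29803246231375785
top (414, 130) [-37.6 190.5 121.5] -0.31488364139231434
side (127, 102) [ 34.  203.8 133.2] 0.25811016849303975
side (202, 78) [-39.3 197.9 129.1] -0.3092041793834758
top (325, 127) [  0.5 176.8 101.8] 0.00464390195789794
side (167, 115) [  4.1 190.4 115.5] 0.035538998473288085
top -0.3 0.112 [399.4 142.8] top -0.3 0.12 [409.6 127.1] top -0.2 0.112 [376.1 135.2] top -0.2 0.12 [384.5 118.9] top 0 0.112 [327.6 121.6] top 0 0.12 [332.1 104.2] top 0.2 0.112 [278.5 110.4] top 0.2 0.12 [279.2  92.3] top 0.3 0.112 [254.5 106. ] top 0.3 0.12 [253.3  87.5] 
side -0.3 0.112 [204.1 112.8] side -0.3 0.12 [196.3  95.3] side -0.2 0.112 [193.5 112.8] side -0.2 0.12 [184.9  95.2] side 0 0.112 [171.1 119.5] side 0 0.12 [160.8 102.1] side 0.2 0.112 [148.1 135.2] side 0.2 0.12 [135.9 118.7] side 0.3 0.112 [136.6 146.3] side 0.3 0.12 [123.5 130.5]
```

Run:
```python
from h import *
s=cv2.imread('pics/side0.png');t=cv2.imread('pics/top0.png')
a=cv2.resize(s[190:232,270:310],None,fx=12,fy=12,interpolation=cv2.INTER_CUBIC)[:480]
b=cv2.resize(t[190:225,324:390],None,fx=12,fy=12,interpolation=cv2.INTER_CUBIC)
a=cv2.resize(s[190:229,272:308],None,fx=14,fy=14,interpolation=cv2.INTER_CUBIC)
a=cv2.resize(s[192:216,276:308],None,fx=12,fy=12,interpolation=cv2.INTER_CUBIC)
b=cv2.resize(t[196:220,326:390],None,fx=12,fy=12,interpolation=cv2.INTER_CUBIC)
im=np.zeros((288+288+4,768,3),np.uint8);im[:288,:384]=a;im[292:,:768]=b
cv2.imwrite('pics/z.png',im)
O=np.array([.51021,-.11728]);w=np.radians(-16.39);ex=np.array([np.cos(w),np.sin(w)]);ey=np.array([-ex[1],ex[0]])
for y in(.066,-.066):
  for z in(.105,.219): 
    P=np.r_[O+.078*ex+y*ey,z];print(y,z,(proj('side',P)-[260,190])*5+2,(proj('top',P)-[290,185])*5+2)
```

```text
0.066 0.105 [ 86.62513252 312.0277934 ] [185.92016393 114.42341023]
0.066 0.219 [86.56973169 86.55125854] [188.26430806  47.89020053]
-0.066 0.105 [219.68034113 235.23737319] [455.23555973 182.98069805]
-0.066 0.219 [223.38591479  25.19927349] [487.22238412 123.45674499]
```

View pics/z.png

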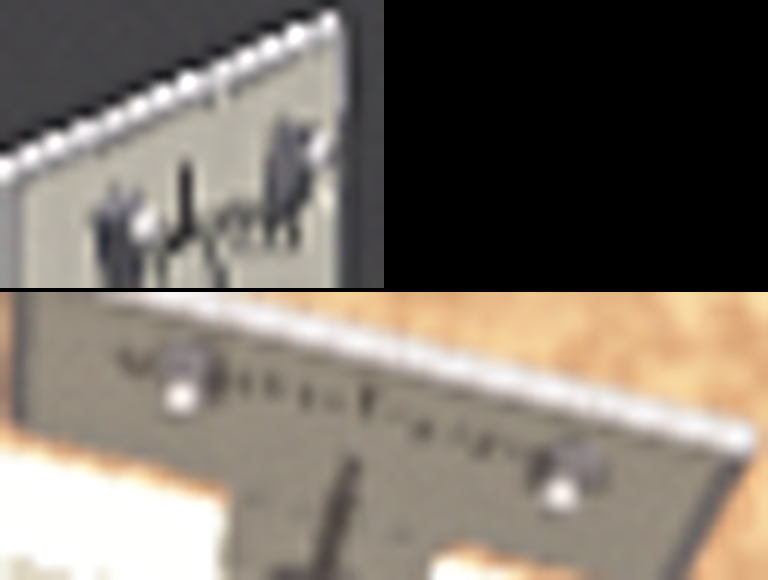

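The zoom shows dark clip bodies with a white knob in front. In the zoom picture the bodies are at top (185,365) and (565,465), side (120,230) and (285,170). The middle line is at top (367,400) and side (187,200).

```bash
python3 - <<'E'
from h import *
O=np.array([.51021,-.11728]);w=np.radians(-16.39);ex=np.array([np.cos(w),np.sin(w)]);ey=np.array([-ex[1],ex[0]])
def bal(n,p,x):
    o,d=ray(n,p);k=(x-(o[:2]-O)@ex)/(d[:2]@ex);q=o+k*d;return (q[:2]-O)@ey,q[2]
for nm,n,p in [('L','top',(185,365)),('R','top',(565,465)),('0','top',(367,400)),('L','side',(120,230)),('R','side',(285,170)),('0','side',(187,200)),('Ltick','top',(125,362))]:
    if n=='top': px=[326+(p[0]+.5)/12-.5,196+(p[1]-291.5)/12-.5]
    else: px=[276+(p[0]+.5)/12-.5+1.3,192+(p[1]+.5)/12-.5+1.6]
    y,z=bal(n,px,.0765);print(nm,n,np.round([y*1e3,z*1e3,np.hypot(y,z-.075)*1e3],1),round(np.arctan2(y,z-.075),3))
E
python3 steer.py '0 0 0 0 0'
python3 -c "
from cell import robot, optics;import numpy as np
from scipy.spatial.transform import Rotation as R
o=robot.get_obs();M=R.from_euler('xyz',o['orientation'],degrees=True).as_matrix();print(np.round(M,4))"
```

```text
L top [ 34.2 193.1 123. ] 0.281
R top [-37.7 190.6 121.6] -0.315
0 top [  0.3 200.5 125.5] 0.002
L side [ 22.8 194.9 122. ] 0.188
R side [-45.1 190.7 124.2] -0.372
0 side [ -4.1 194.4 119.5] -0.034
Ltick top [ 45.3 184.9 118.8] 0.391
time_s: 0.18
eef_pos: [0.2832, 0.5849, 0.404]
orientation: [-179.9, 0.0, 154.2]
force: [-0.1, -0.4, -0.0]
finger_gap: 0.0851
grasp_force: 0.0
[[-9.001e-01  4.357e-01 -5.000e-04]
 [ 4.357e-01  9.001e-01 -1.200e-03]
 [-1.000e-04 -1.300e-03 -1.000e+00]]
```

Careful with the scale: turns go in shares of 90 degrees. That gives: -3.4 degrees / 90 = -0.0378.

```bash
python3 steer.py '-0.029 -0.027 0 0 0;-0.029 -0.027 0 0 0;-0.029 -0.027 0 0 0;-0.029 -0.027 0 0 0;-0.029 -0.027 0 0 0'; python3 steer.py '-0.029 -0.027 0 0 0;-0.029 -0.027 0 0 0;-0.029 -0.027 0 0 0;-0.029 -0.027 0 0 0;-0.029 -0.027 0 0 0'; python3 steer.py '-0.029 -0.027 0 0 0;-0.029 -0.027 0 0 0;-0.029 -0.027 0 0 0;-0.029 -0.027 0 0 0;-0.029 -0.027 0 0 0'; python3 steer.py '0 0 0 -0.0333 0;0 0 0 -0.0333 0;0 0 0 -0.0378 0;0 0 0 0 0;0 0 0 0 0'
cat >> h.py <<'E'
from scipy.spatial.transform import Rotation
def go(xy):
    o=robot.get_obs();M=Rotation.from_euler('xyz',o['orientation'],degrees=True).as_matrix()
    p=np.array(o['eef_pos']);tip=p+.182*M[:,2]
    print('t',o['time_s'],'tip',np.round(tip,4),'yaw',np.round(o['orientation'],2),'tool d',np.round(M.T@np.r_[np.array(xy)-tip[:2],0],4),'F',np.round(o['force'],2))
E
python3 -c "
from h import *
go((.5145,-.0175))"
```

```text
time_s: 0.6
eef_pos: [0.3553, 0.3985, 0.4045]
orientation: [-180.0, -0.0, 154.2]
force: [0.9, 0.1, 0.9]
finger_gap: 0.0548
grasp_force: 0.0
time_s: 1.02
eef_pos: [0.4268, 0.2136, 0.4048]
orientation: [180.0, 0.0, 154.2]
force: [1.0, -0.1, 0.3]
finger_gap: 0.0216
grasp_force: 0.0
time_s: 1.43
eef_pos: [0.4984, 0.029, 0.4049]
orientation: [180.0, 0.0, 154.2]
force: [1.1, 0.9, 0.3]
finger_gap: 0.0009
grasp_force: 0.0
time_s: 1.85
eef_pos: [0.4982, 0.031, 0.4047]
orientation: [180.0, -0.0, 163.5]
force: [-0.3, -0.3, -0.6]
finger_gap: 0.0003
grasp_force: 0.0
t 1.85 tip [0.4982 0.031  0.2227] yaw [ 1.8000e+02 -1.0000e-02  1.6349e+02] tool d [-0.0294 -0.0419 -0.    ] F [-0.33 -0.32 -0.57]
```

```bash
python3 steer.py '-0.0147 -0.021 0 0 0;-0.0147 -0.0209 0 0 0;0 0 0.035 0 0;0 0 0.035 0 0;0 0 0.03 0 0'; python3 steer.py '0 0 0.012 0 0;0 0 0 0 0;0 0 0 0 0'
python3 - <<'E'
from h import *
go((.5145,-.0175))
a=optics.camera('side');b=optics.camera('top')
A=cv2.resize(a[170:310,240:370],(520,560),interpolation=cv2.INTER_CUBIC)[:, :, ::-1];B=cv2.resize(b[180:320,280:350],(280,560),interpolation=cv2.INTER_CUBIC)[:,:,::-1]
cv2.imwrite('pics/p1.png',np.hstack([A,B]));cv2.imwrite('pics/p1top.png',b[:,:,::-1])
E
```

```text
time_s: 2.27
eef_pos: [0.5144, -0.0178, 0.3034]
orientation: [180.0, 0.0, 163.4]
force: [0.2, 1.2, -0.3]
finger_gap: 0.0008
grasp_force: 0.0
time_s: 2.52
eef_pos: [0.515, -0.0173, 0.2933]
orientation: [-180.0, 0.0, 163.6]
force: [0.1, 0.2, 1.4]
finger_gap: 0.0001
grasp_force: 0.0
t 2.5167 tip [ 0.515  -0.0173  0.1113] yaw [-1.7999e+02  1.0000e-02  1.6356e+02] tool d [ 0.0004 -0.0003 -0.    ] F [0.13 0.19 1.38]
```

View pics/p1.png

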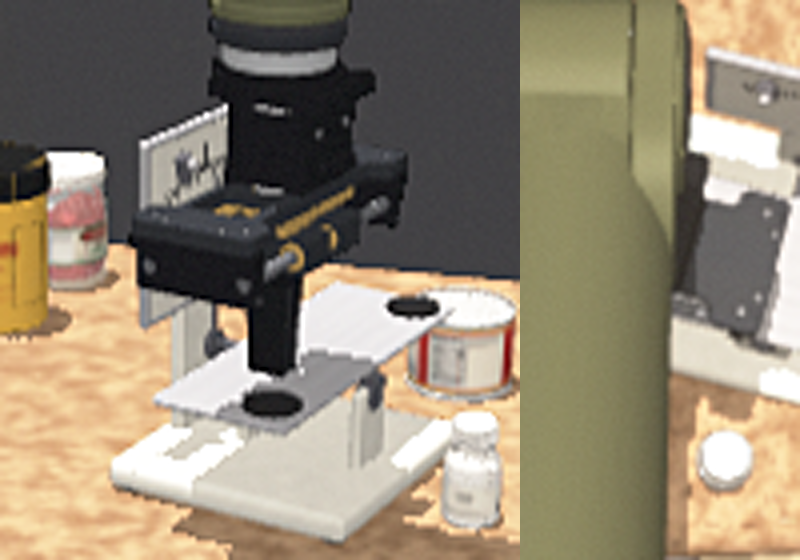

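Side and top views both keep the dial visible past the gripper, and the closed fingertips stand over the left pad. Going down now.

```bash
python3 steer.py '0 0 0.007 0 0;0 0 0.007 0 0;0 0 0.004 0 0;0 0 0 0 0'; python3 steer.py '0 0 0.004 0 0;0 0 0.004 0 0;0 0 0.004 0 0;0 0 0 0 0;0 0 0 0 0'
python3 - <<'E'
from h import *
go((.5145,-.0175))
a=optics.camera('side');b=optics.camera('top')
cv2.imwrite('pics/p2s.png',a[:,:,::-1]);cv2.imwrite('pics/p2t.png',b[:,:,::-1])
E
```

```text
time_s: 2.95
eef_pos: [0.5142, -0.0174, 0.2738]
orientation: [-180.0, -0.1, 163.6]
force: [-0.8, 0.8, 0.0]
finger_gap: 0.0003
grasp_force: 0.0
time_s: 3.37
eef_pos: [0.5148, -0.0172, 0.2628]
orientation: [180.0, 0.0, 163.6]
force: [0.1, 1.9, 1.9]
finger_gap: 0.0003
grasp_force: 1.0
t 3.3667 tip [ 0.5149 -0.0171  0.0808] yaw [1.7997e+02 1.0000e-02 1.6359e+02] tool d [ 0.0002 -0.0005 -0.    ] F [0.14 1.85 1.93]
```

```bash
python3 steer.py '0 0 0.004 0 0;0 0 0.004 0 0;0 0 0.003 0 0;0 0 0 0 0;0 0 0 0 0'
cat > look.py <<'E'
from h import *
import sys
go((.5145,-.0175))
a=optics.camera('side');b=optics.camera('top');k=sys.argv[1]
cv2.imwrite(f'pics/{k}s.png',a[:,:,::-1]);cv2.imwrite(f'pics/{k}t.png',b[:,:,::-1])
A=cv2.resize(a[192:240,272:308],(432,576),interpolation=cv2.INTER_CUBIC);B=cv2.resize(b[192:240,324:354] if len(sys.argv)<3 else b[192:240,350:380],(360,576),interpolation=cv2.INTER_CUBIC)
cv2.imwrite(f'pics/{k}.png',np.hstack([A,B])[:,:,::-1])
O=np.array([.51021,-.11728]);w=np.radians(-16.39);ex=np.array([np.cos(w),np.sin(w)]);ey=np.array([-ex[1],ex[0]])
c0=324 if len(sys.argv)<3 else 350
for t in (.2,.25,.28,.31) :
    t=t if len(sys.argv)<3 else -t
    for x,r in((.07,.112),(.0765,.122)):
        p=proj('top',np.r_[O+x*ex+r*np.sin(t)*ey,.075+r*np.cos(t)]);q=proj('side',np.r_[O+x*ex+r*np.sin(t)*ey,.075+r*np.cos(t)])-[1.3,1.6]
        print(t,r,'view px top',np.round((p-[c0,192]+.5)*12+[432,0]),'side',np.round((q-[272,192]+.5)*12))
E
python3 look.py p3
```

```text
time_s: 3.88
eef_pos: [0.5149, -0.0174, 0.2518]
orientation: [180.0, 0.0, 163.6]
force: [0.5, 2.2, 4.3]
finger_gap: 0.0003
grasp_force: 2.1
t 3.8833 tip [ 0.5151 -0.0174  0.0698] yaw [1.7998e+02 3.0000e-02 1.6357e+02] tool d [ 0.0005 -0.0003 -0.    ] F [0.51 2.16 4.26]
0.2 0.112 view px top [694. 182.] side [197. 282.]
0.2 0.122 view px top [694. 133.] side [165. 234.]
0.25 0.112 view px top [665. 177.] side [183. 295.]
0.25 0.122 view px top [663. 127.] side [150. 247.]
0.28 0.112 view px top [647. 174.] side [175. 303.]
0.28 0.122 view px top [644. 123.] side [141. 256.]
0.31 0.112 view px top [630. 171.] side [167. 312.]
0.31 0.122 view px top [625. 120.] side [131. 266.]
```

View pics/p3.png

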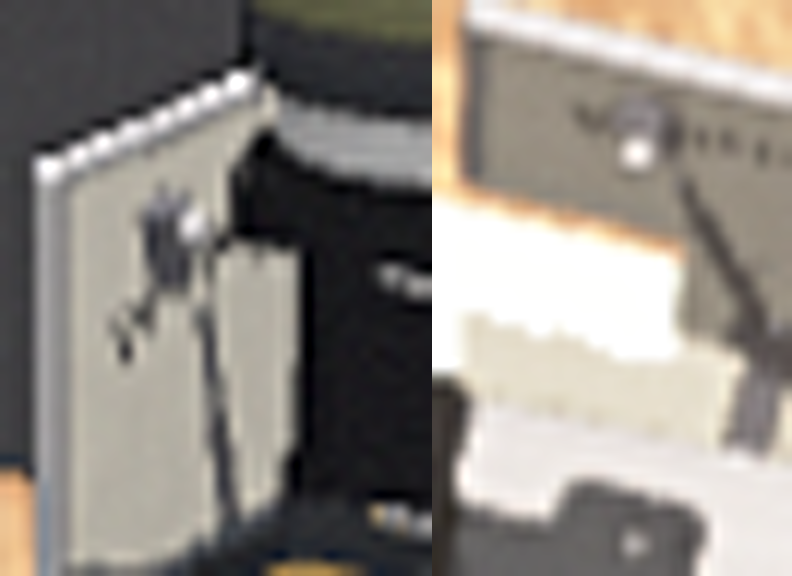

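The pointer tip is at (678,172) in the top crop, about 0.23 rad, and the marker body at (643,118), about 0.28 rad. It needs about 4 mm more.

```bash
python3 steer.py '0 0 0.002 0 0;0 0 0.002 0 0;0 0 0 0 0;0 0 0 0 0'; python3 look.py p4
```

```text
time_s: 4.32
eef_pos: [0.5148, -0.0176, 0.2478]
orientation: [180.0, 0.0, 163.6]
force: [1.9, 1.5, 4.4]
finger_gap: 0.0005
grasp_force: 2.4
t 4.3167 tip [ 0.515  -0.0177  0.0658] yaw [1.8000e+02 4.0000e-02 1.6356e+02] tool d [ 0.0005  0.     -0.    ] F [1.94 1.53 4.45]
0.2 0.112 view px top [694. 182.] side [197. 282.]
0.2 0.122 view px top [694. 133.] side [165. 234.]
0.25 0.112 view px top [665. 177.] side [183. 295.]
0.25 0.122 view px top [663. 127.] side [150. 247.]
0.28 0.112 view px top [647. 174.] side [175. 303.]
0.28 0.122 view px top [644. 123.] side [141. 256.]
0.31 0.112 view px top [630. 171.] side [167. 312.]
0.31 0.122 view px top [625. 120.] side [131. 266.]
```

View pics/p4.png

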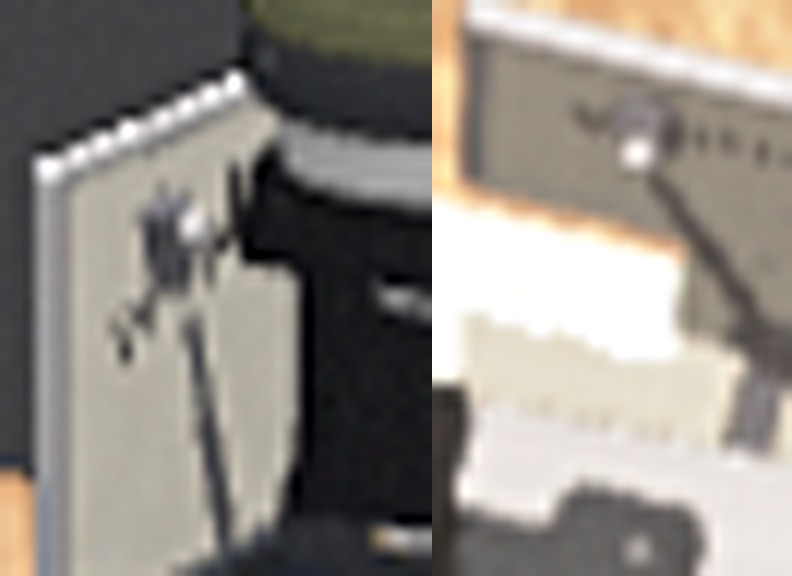

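The tip is now at (648,172), about 0.278 rad, right under the marker at (643,120). Hold, then release.

```bash
python3 steer.py '0 0 0 0 0;0 0 0 0 0;0 0 0 0 0;0 0 0 0 0;0 0 0 0 0'; python3 steer.py '0 0 0 0 0;0 0 0 0 0;0 0 0 0 0;0 0 0 0 0;0 0 0 0 0'; python3 steer.py '0 0 0 0 0;0 0 0 0 0;0 0 -0.005 0 0;0 0 -0.008 0 0;0 0 -0.012 0 0';python3 steer.py '0 0 -0.02 0 0;0 0 -0.02 0 0;0 0 -0.01 0 0;0 0 0 0 0;0 0 0 0 0'
python3 - <<'E'
from h import *
go((.4599,-.2035))
a=optics.camera('top');b=cv2.imread('pics/top0.png')[:,:,::-1]
w=np.s_[192:222,325:390]
print(np.abs(a[w].astype(int)-b[w]).max(2).max(), np.abs(a[w].astype(int)-b[w]).mean())
w=np.s_[260:275,374:392];print(np.abs(a[w].astype(int)-b[w]).mean())
E
```

```text
time_s: 4.83
eef_pos: [0.5148, -0.0176, 0.2479]
orientation: [180.0, 0.0, 163.6]
force: [2.7, 0.9, 4.7]
finger_gap: 0.0003
grasp_force: 2.4
time_s: 5.25
eef_pos: [0.5148, -0.0176, 0.2479]
orientation: [180.0, 0.0, 163.6]
force: [3.2, 0.6, 4.3]
finger_gap: 0.0006
grasp_force: 2.4
time_s: 5.67
eef_pos: [0.5133, -0.0176, 0.272]
orientation: [-179.9, -0.3, 163.6]
force: [-0.1, 0.4, 0.3]
finger_gap: 0.0002
grasp_force: 0.0
time_s: 6.08
eef_pos: [0.5143, -0.0176, 0.3227]
orientation: [180.0, -0.0, 163.6]
force: [-0.7, 0.9, -1.0]
finger_gap: 0.0005
grasp_force: 0.0
t 6.0833 tip [ 0.5142 -0.0176  0.1407] yaw [ 1.7999e+02 -2.0000e-02  1.6357e+02] tool d [-0.0005 -0.1937 -0.    ] F [-0.66  0.86 -0.98]
210 3.7205128205128206
2.4728395061728397
```

```bash
python3 steer.py '0 -0.0387 0 0 0;0 -0.0387 0 0 0;0 -0.0387 0 0 0;0 -0.0387 0 0 0;0 -0.0387 0 0 0'; python3 steer.py '0 0 0 0 0;0 0 0 0 0;0 0 0 0 0'
python3 - <<'E'
from h import *
go((.4599,-.2035))
a=optics.camera('top');cv2.imwrite('pics/r0t.png',a[:,:,::-1]);b=cv2.imread('pics/top0.png')[:,:,::-1]
d=np.abs(a.astype(int)-b).max(2)
for nm,w in dict(leftpad=np.s_[236:258,296:316],dialL=np.s_[195:215,328:350],pointer=np.s_[207:222,345:360],dialR=np.s_[200:218,360:388]).items():print(nm,d[w].mean(),d[w].max())
E
```

```text
time_s: 6.55
eef_pos: [0.4585, -0.2044, 0.3214]
orientation: [-180.0, -0.2, 163.6]
force: [1.7, -0.4, 0.5]
finger_gap: 0.0005
grasp_force: 0.0
time_s: 6.8
eef_pos: [0.4596, -0.2025, 0.3216]
orientation: [180.0, -0.1, 163.6]
force: [-0.1, -0.4, -0.1]
finger_gap: 0.0004
grasp_force: 0.0
t 6.8 tip [ 0.4592 -0.2023  0.1396] yaw [ 1.7998e+02 -1.4000e-01  1.6355e+02] tool d [-0.001  -0.0009 -0.    ] F [-0.07 -0.41 -0.15]
leftpad 4.2272727272727275 53
dialL 3.477272727272727 9
pointer 3.1555555555555554 17
dialR 3.996031746031746 127
```

Pointer is back at zero and nothing has shifted. Pressing the right pad, first to slightly under.

```bash
python3 steer.py '-0.001 -0.001 0.02 0 0;0 0 0.015 0 0;0 0 0.009 0 0;0 0 0 0 0'; python3 steer.py '0 0 0.005 0 0;0 0 0.004 0 0;0 0 0.004 0 0;0 0 0.003 0 0;0 0 0 0 0';python3 steer.py '0 0 0.004 0 0;0 0 0.004 0 0;0 0 0.002 0 0;0 0 0 0 0;0 0 0 0 0'; python3 look.py q1 R
```

```text
time_s: 7.18
eef_pos: [0.4602, -0.2025, 0.2765]
orientation: [-180.0, -0.3, 163.7]
force: [-1.3, -0.4, -0.2]
finger_gap: 0.0006
grasp_force: 0.0
time_s: 7.6
eef_pos: [0.4609, -0.2046, 0.2628]
orientation: [-180.0, 0.1, 163.6]
force: [0.7, -0.3, 2.2]
finger_gap: 0.0007
grasp_force: 1.0
time_s: 8.02
eef_pos: [0.4609, -0.2046, 0.253]
orientation: [-180.0, 0.1, 163.6]
force: [1.3, -2.1, 4.0]
finger_gap: 0.0004
grasp_force: 2.0
t 8.0167 tip [ 0.4611 -0.2047  0.071 ] yaw [-1.7999e+02  6.0000e-02  1.6357e+02] tool d [ 0.0017  0.1946 -0.    ] F [ 1.29 -2.1   3.98]
-0.2 0.112 view px top [616. 242.] side [306. 229.]
-0.2 0.122 view px top [640. 198.] side [284. 177.]
-0.25 0.112 view px top [644. 251.] side [319. 228.]
-0.25 0.122 view px top [671. 208.] side [298. 176.]
-0.28 0.112 view px top [661. 256.] side [326. 228.]
-0.28 0.122 view px top [689. 214.] side [307. 176.]
-0.31 0.112 view px top [677. 262.] side [334. 229.]
-0.31 0.122 view px top [707. 220.] side [315. 177.]
```

View pics/q1.png

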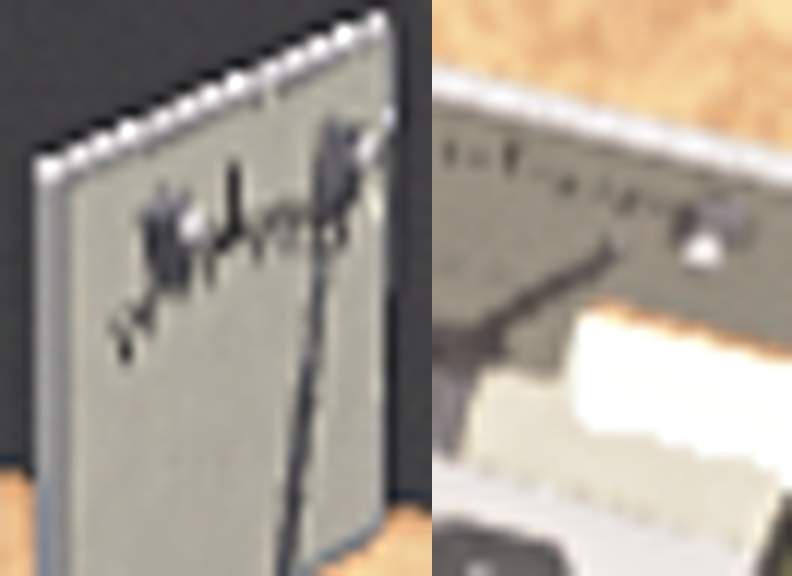

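The tip is at (617,242), about 0.205 rad, and the right marker body at (712,213), about 0.30 rad. It needs about 7.5 to 8 mm more.

```bash
python3 steer.py '0 0 0.0035 0 0;0 0 0.0025 0 0;0 0 0.0015 0 0;0 0 0 0 0;0 0 0 0 0'; python3 look.py q2 R | head -1
```

```text
time_s: 8.53
eef_pos: [0.4611, -0.2042, 0.2455]
orientation: [180.0, 0.1, 163.6]
force: [2.0, -1.9, 5.9]
finger_gap: 0.0006
grasp_force: 2.6
t 8.5333 tip [ 0.4613 -0.2041  0.0635] yaw [1.7997e+02 6.0000e-02 1.6358e+02] tool d [1.700e-03 1.941e-01 1.000e-04] F [ 2.04 -1.87  5.94]
```

View pics/q2.png

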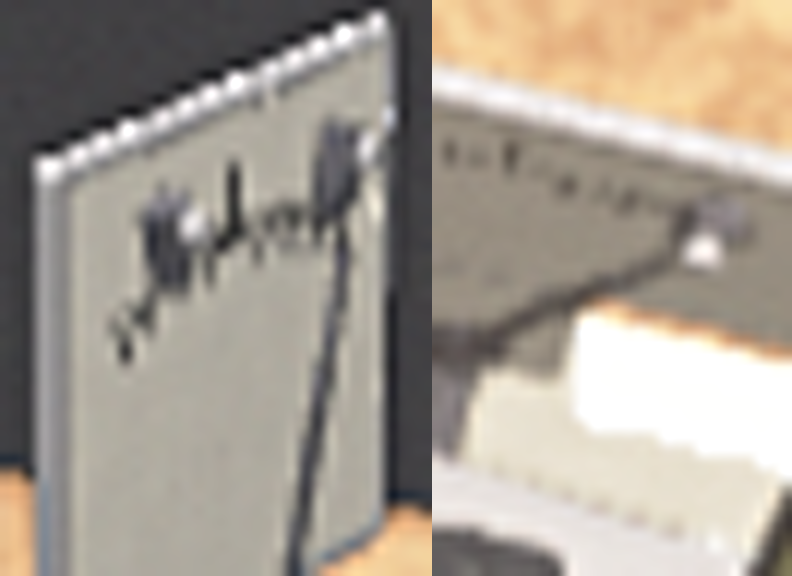

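The tip is now at about (673,260), roughly 0.30 rad, right at the right marker. Hold, release and lift clear.

```bash
python3 steer.py '0 0 0 0 0;0 0 0 0 0;0 0 0 0 0;0 0 0 0 0;0 0 0 0 0'; python3 steer.py '0 0 0 0 0;0 0 0 0 0;0 0 0 0 0;0 0 0 0 0;0 0 0 0 0'; python3 steer.py '0 0 0 0 0;0 0 0 0 0;0 0 -0.005 0 0;0 0 -0.008 0 0;0 0 -0.012 0 0';python3 steer.py '0 0 -0.02 0 0;0 0 -0.03 0 0;0 0 -0.03 0 0;0 0 -0.02 0 0;0 0 0 0 0';python3 steer.py '0 0 0 0 0;0 0 0 0 0;0 0 0 0 0;0 0 0 0 0;0 0 0 0 0'
python3 - <<'E'
from h import *
go((.4599,-.2035))
a=optics.camera('top');b=cv2.imread('pics/top0.png')[:,:,::-1]
d=np.abs(a.astype(int)-b).max(2)
for nm,w in dict(leftpad=np.s_[236:258,296:316],dialL=np.s_[195:215,328:350],pointer=np.s_[207:222,345:360],dialR=np.s_[200:218,360:388],bottle=np.s_[286:304,322:340],tin=np.s_[260:294,403:436]).items():print(nm,d[w].mean(),d[w].max())
E
```

```text
time_s: 9.05
eef_pos: [0.4611, -0.2041, 0.2456]
orientation: [180.0, 0.1, 163.6]
force: [1.4, -1.5, 5.9]
finger_gap: 0.0002
grasp_force: 2.6
time_s: 9.47
eef_pos: [0.4611, -0.2041, 0.2456]
orientation: [180.0, 0.1, 163.6]
force: [1.4, -0.7, 5.0]
finger_gap: 0.0002
grasp_force: 2.6
time_s: 9.88
eef_pos: [0.4598, -0.2038, 0.2699]
orientation: [180.0, -0.2, 163.6]
force: [-0.5, -0.2, -0.4]
finger_gap: 0.0004
grasp_force: 0.0
time_s: 10.3
eef_pos: [0.4612, -0.2047, 0.3749]
orientation: [179.9, 0.3, 163.6]
force: [0.1, -0.3, 0.7]
finger_gap: 0.0005
grasp_force: 0.0
time_s: 10.72
eef_pos: [0.4603, -0.2042, 0.3693]
orientation: [-180.0, -0.1, 163.6]
force: [-0.1, -0.7, 0.5]
finger_gap: 0.0007
grasp_force: 0.0
t 10.7167 tip [ 0.4599 -0.2041  0.1873] yaw [-1.7998e+02 -1.2000e-01  1.6357e+02] tool d [0.0002 0.0006 0.    ] F [-0.06 -0.68  0.51]
leftpad 3.4977272727272726 31
dialL 3.293181818181818 10
pointer 2.9555555555555557 13
dialR 2.9682539682539684 10
bottle 2.8425925925925926 8
tin 118.27718360071302 159
```

Run:
```python
from h import *
a=optics.camera('side');b=cv2.imread('pics/side0.png')[:,:,::-1]
d=np.abs(a.astype(int)-b).max(2)
for nm,w in dict(tin=np.s_[243:271,343:366],mug=np.s_[315:378,232:278],dial=np.s_[195:250,275:304]).items():print(nm,d[w].mean(),d[w].max())
print(robot.job_done())
```

```text
tin 19.358695652173914 122
mug 7.234644582470669 14
dial 7.927899686520377 40
the job is handed in; nothing more can be done
None
```

I pressed the left pad to about 0.28 rad and then the right to about 0.30 rad, each at its marker within my image reading. Each was held about 1.2–1.5 s and released fully; the pointer is back at zero, and balance, bottle and mug look unmoved. The tin's position was not confirmed: the arm hid it from the top camera and the side-view comparison was inconclusive. The job is handed in.

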